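# Cap the last bay of a clay building model

## Task

Get the open bay of the clay building model roofed: take out the wooden spreader stick that lies between its walls and lay it down flat in the wooden tool tray. Then slide the flat roof slab along the finished roof - it is brittle, so never lift it - and push it over the raised upstand so that it drops into the rebate of the open bay and lies flat on the ledge all round. Finally stand the steel weight gently in the middle of the slab to hold it while it bonds, and leave the jar, the tin and the modelling tool where they are.

Things in the scene. Friction and masses are not known exactly. Their poses are not given: they have to be found in the camera images.
- model: Brown clay model of a long flat-roofed building, fixed on a white board 240 x 326 x 10 mm. Origin on the table, mid-depth, under the bay-side face of the upstand. x runs across the building (away from the robot at zero yaw), y along it from finished roof to open bay. Finished roof: flat, no kerbs, 80 mm above the table, x -85..85, y -180..-15 mm. The axes of its points are the same
- upstand (a point): Middle of the flat top of the upstand, a low clay ridge between finished roof and open bay, x -56..56 mm: its top is 4 mm above the finished roof (84 above the table) and 8 mm wide (model y -8..0); vertical on the bay side; on the roof side a 30 degree bevel (model y -15..-8) up which a part pushed against it rides
- rebate (a point): Middle of the open bay at ledge height, 72 mm above the table (8 below the finished roof): the slab's origin comes here when home. Pocket 112 (x) x 101 mm (y, from the upstand's face), ledge 12 mm wide along the sides, 10 at the ends; inside it open down to 11 mm above the table
- parapet (a point): Middle of the top of the far end parapet. Parapets 12 mm higher than the finished roof (92 above the table) bound the bay on three sides: along both sides at model x 56..85 and -85..-56, y -15..116 mm, mouth corners rounded by 6 mm, and across the end at y 101..116
- tower (a point): Middle of the top of the stair tower, a solid clay block beside the finished roof, 40 (x) x 55 mm (y), top 125 mm above the table (45 above the roof), at model x 85..125, y -180..-125 mm
- slab: Flat fired-clay roof slab, 104 (x) x 96 (y) x 8 mm, about 0.15 kg, lying on the finished roof, not squared up (up to 0.3 rad from the model's axes). Origin at the centre of its underside, z up. When home its long side lies across the building (its x along the model's x), with 4 mm play to each side and 2.5 mm to each end, its top level with the finished roof
- spreader: Square stick of pale wood, 106 (x) x 14 x 14 mm, 18 g, lying across the open bay with its ends on the side ledges, its top 6 mm above the finished roof. Origin at the centre of its underside, x along the stick
- spreader_mid (a point): Centre of the spreader stick, 7 mm from each long face
- tray: Shallow wooden tool tray, fixed, outer size 140 (x) x 170 (y) x 18 mm, walls and floor 5 mm thick. Origin at the centre of its underside on the table; its inner floor is 5 mm above the table. The modelling tool lies along y in its +x half; the -x half is free
- modelling_tool: Boxwood modelling tool with a steel blade, 129 (y) x 14 x 12 mm, lying in the tray along the tray's y. Origin at its underside: the wooden handle (14 wide, 12 high) reaches from y -61 to 25, the blade (12 wide) to y 68. To be left alone
- ware_board: Plywood board 180 (x) x 170 (y) x 12 mm, fixed on the table, on which the weight, the jar and the tin stand. Origin at the centre of its underside
- weight: Steel holding weight, about 0.4 kg, 56 mm high: round foot of 40 mm diameter up to 32 mm height, neck of 18 mm diameter, round knob of 26 mm diameter from 45 to 56 mm height. Origin at the centre of its underside, z up
- jar: Clear jar with a steel cap, 52 mm in diameter, 70 mm high, standing on the ware board. Origin at the centre of its underside. To be left alone
- tin: Plain metal tin, 48 mm in diameter, 58 mm high, standing on the ware board. Origin at the centre of its underside. To be left alone
Things that resemble listed ones, but are neither listed nor needed, are in the scene too. Leave any pink or turquoise look-alike of the spreader alone. There is more than one size of the tray; the one meant has the size given above.

How it is judged:
By the outcome, as a careful person would: the job done as asked, in the order asked, and still so for the second after the job is handed in, with the robot touching nothing.
It also fails if it takes over 72 s, if anything falls off the work surface, if the arm or the gripper's body presses on something with over 40 N, if the wrist force passes 120 N, or if a joint passes its speed limit or range.

## Robot

A 6-joint arm with a two-finger parallel gripper is mounted at the origin on the work surface. World frame = base frame: x ahead of the robot, y to its left, z up, the work surface at z = 0. Lengths are in m, angles in rad, forces in N, time in s.
With the tool pointing down it reaches from about 0.275 to 0.775 m from the base axis. Payload 14.6 kg.
Tool frame: the origin (TCP) lies at the very end of the fingers, on their centre line; the grasp point (between the pads) lies 19 mm behind it; z points along the fingers, y is the direction in which the jaws open and shut (so a half turn about z gives the same grasp; the last joint's range is limited). The gripper opens to 85 mm and grips with 20 to 120 N. Pads are 22 mm wide; open, the fingers measure 114 mm over their backs; the gripper's body (76 mm by 85 mm) begins 54 mm behind the grasp point. The pads swing forward as they close: fully open they stand 13 mm farther back than shut.
Start: joints at [-1.345, 0.263, -0.048, 1.259, 0, 1.415], TCP at [0.195, -0.487, 0.231] pointing down, gripper open.
Joint ranges: [-2.65, 2.65], [-0.89, 1.7], [-1.18, 1.37], [-2.13, 2.11], [-1.35, 1.29], [-3.14, 3.14]. Speed limits (rad/s): [1.89, 1.89, 2.57, 2.79, 3.14, 3.14].

## Interface

Orientations are given as a unit quaternion [x, y, z, w].
In Python, from rig import * gives the robot as it stands. The module is installed in compiled form; this text tells all that it offers.
- The arm moves only by the tool carry_out, never from a script. Its argument "series" is a list of rows, each an object of numbers: "jaw": the gripper's target within -1 to 1 (fully open at 1, half-way at 0, shut at -1); "tx", "ty", "tz": the shift along the world's x, y, z in mm; "spin": the turn about the world's z in rad. In form: [{"jaw": .., "tx": .., "ty": .., "tz": .., "spin": ..}, ...]. A call has 1 to 12 rows; each row is the pose to reach, as a shift and turn from the pose measured when the call began; what a row does not reach only later rows make up. A row lasts 1/12 s, in which the tool goes at most 41.7 mm and 7.16 degrees, less where a joint would pass 70% of its speed; a pose out of reach is approached as far as the arm can. A call with a gripper value outside its range is refused whole. The fingers move at their own pace and stop on an object; "grip_force" is the grip in N (left out, the last holds). Time passes only in rows, so rows that repeat a pose let the fingers close. It gives the time, the measured TCP pose, the force and the opening at its end, in the units of the state.
- get_state(): the state, without advancing time (a new reading comes with each control period).
- camera(name): name is "side" or "top" or "wrist"; returns a dict with "frame" (400x640x3 uint8, red, green, blue), "fx", "fy", "cx", "cy" (pixels), "pose" (4x4, takes a point from camera to world coordinates). Camera axes: x right, y down, z forward; pixel columns grow to the right and rows downward; lengths in m; the calibration is good to about 2 mm. A picture is of the moment at which its call begins. There is no depth.
- close_job(): hands the job in, once; it reports no verdict.
The state is a dict: "time": time; "q": joint angles; "qvel": joint speeds; "tau": joint torques, N m; "eef_pos": TCP position; "ee_rot": TCP orientation; "force": force on the tool from outside, world axes, zero at the start; "wrist_torque": the same for the moment, N m; "finger_gap": finger opening in m.
Only numpy, scipy, OpenCV 4.12 (cv2) and the standard library are available. Lean on these libraries where they do the work, as an engineer would, in place of code of your own. Each camera call takes 0.05 s, during which the arm holds its last target. There are 200 camera calls.

## Working session

There is one attempt and no reset: what is moved stays moved. The work goes in short steps, Python scripts to look and compute and a tool call to move; the robot and the scene stay as the last step left them, time stands still between calls to the robot, and variables do not carry over. Pictures are saved under pics/ and viewed, about 8 in all and at most 12, crops included, and the job is handed in when it is done.

Besides the shell and the picture viewer there is one more tool, called after "Request:" as name(argument=value, ...), one argument or row to a line, values as JSON. carry_out: Moves the arm, as the interface text tells. Its arguments: {"type":"object","properties":{"series":{"type":"array","items":{"type":"object","properties":{"jaw":{"type":"number"},"tx":{"type":"number"},"ty":{"type":"number"},"tz":{"type":"number"},"spin":{"type":"number"}}}},"grip_force":{"type":"number"}},"required":["series"]}

```bash
mkdir -p pics; cat > h.py <<'E'
from rig import *
import numpy as np, cv2
def shot(n,f):
    c=camera(n); cv2.imwrite('pics/'+f,c['frame'][:,:,::-1]); np.savez('pics/'+f[:-4]+'.npz',**c); return c
def load(f): return dict(np.load('pics/'+f+'.npz'))
def ray(c,u,v,z):
    d=c['pose'][:3,:3]@np.array([(u-c['cx'])/c['fx'],(v-c['cy'])/c['fy'],1]); o=c['pose'][:3,3]
    return o+d*(z-o[2])/d[2]
def proj(c,p):
    q=c['pose'][:3,:3].T@(np.array(p)-c['pose'][:3,3]); return np.array([c['fx']*q[0]/q[2]+c['cx'],c['fy']*q[1]/q[2]+c['cy']])
E
python3 - <<'E'
from h import *
a=shot('top','t0.png');b=shot('side','s0.png');shot('wrist','w0.png')
print(a['pose'],a['fx'],b['pose'],b['fx']); print(get_state())
E
```

```text
[[ 0.02137283 -0.99426145  0.10482067  0.37352867]
 [-0.99945181 -0.01859675  0.02739044 -0.01877805]
 [-0.02528393 -0.10534862 -0.99411387  1.34435479]
 [ 0.          0.          0.          1.        ]] 403.4054088978002 [[-0.98729801 -0.09181235  0.12966542  0.35810656]
 [-0.15824134  0.4951808  -0.85425737  1.09166587]
 [ 0.01422355 -0.86392503 -0.50341953  0.73078558]
 [ 0.          0.          0.          1.        ]] 483.08099880234505
{'time': 0.15, 'q': array([-1.34530672e+00,  2.63425497e-01, -4.87561212e-02,  1.25941100e+00,
       -7.72591935e-06,  1.41545452e+00]), 'qvel': array([-0.00053178, -0.00178841,  0.00249221,  0.00054155, -0.00046005,
       -0.00146486]), 'tau': array([ 2.94800069e-03, -6.37823725e+01,  3.84649622e+01,  1.05336119e-02,
       -6.75552815e-05,  3.56840616e-06]), 'eef_pos': array([ 0.19506611, -0.48720106,  0.23094197]), 'ee_rot': array([ 9.81925562e-01,  1.89267092e-01, -1.78221693e-05, -3.97763281e-04]), 'force': array([ 0.36674664, -0.17152429, -0.27213856]), 'wrist_torque': array([ 0.0306246 ,  0.00688578, -0.00318507]), 'finger_gap': 0.08549154805546438}
```

View pics/t0.png

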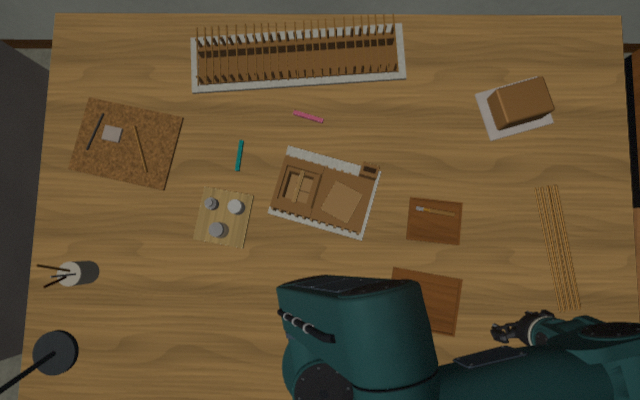

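View pics/s0.png

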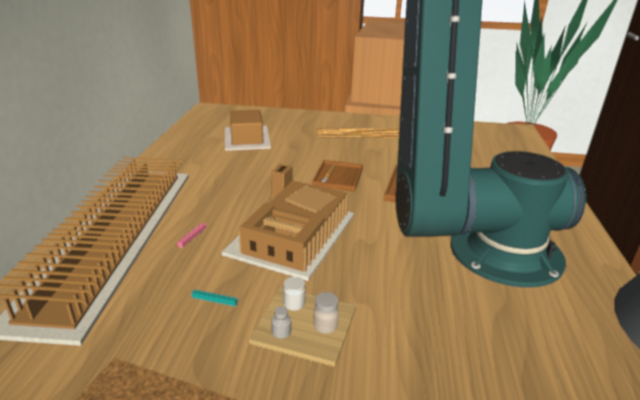

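The top view shows the model at (325,190), with its bay at about (300,188) and the slab at (342,202). The tray holding the tool is at (435,220), with a larger empty tray at (427,300). The ware board is at (224,218). The spreader candidates are the pale stick in the bay (about 300,188), the pink one (308,116) and the turquoise one (239,155). I'll take a close crop to choose.

```bash
python3 - <<'E'
from h import *
a=load('t0')
f=a['frame'][140:252,190:400][:,:,::-1]
g=a['frame'][185:255,395:475][:,:,::-1]
f=cv2.resize(f,None,fx=3.8,fy=3.8,interpolation=cv2.INTER_CUBIC)
g=cv2.resize(g,None,fx=2.2,fy=2.2,interpolation=cv2.INTER_CUBIC)
o=np.zeros((f.shape[0]+g.shape[0],f.shape[1],3),np.uint8);o[:f.shape[0]]=f;o[f.shape[0]:,:g.shape[1]]=g
print(o.shape);cv2.imwrite('pics/c0.png',o)
E
```

```text
(580, 798, 3)
```

View pics/c0.png

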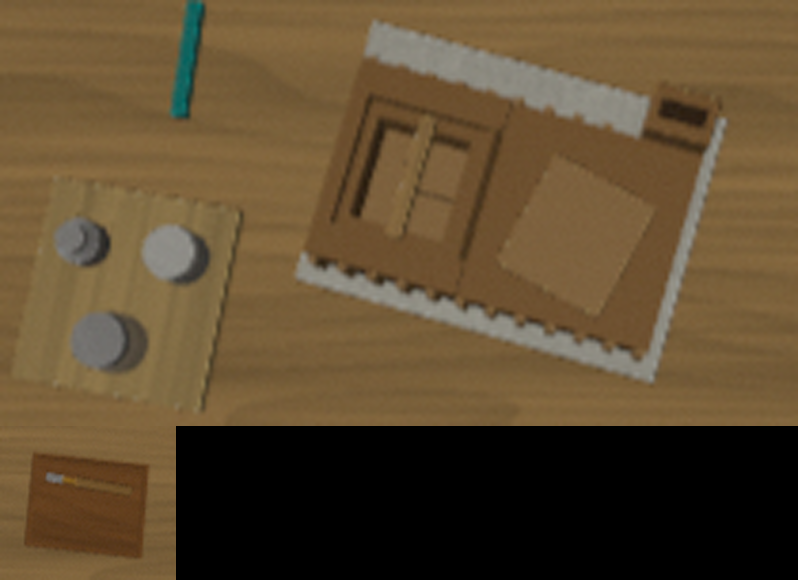

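```bash
python3 - <<'E'
from h import *
a=load('t0')
def P(x,y,z): return ray(a,x/3.8+190-.4,y/3.8+140-.4,z)[:2].round(4)
s1,s2=P(430,118,.086),P(397,235,.086);print('stick',s1,s2,np.linalg.norm(s1-s2))
B=[P(*p,.01) for p in[(375,22),(725,118),(653,380),(297,275)]];print('board',B,[np.linalg.norm(B[i]-B[i-1]) for i in range(4)])
S=[P(*p,.088) for p in[(560,155),(655,208),(600,315),(498,258)]];print('slab',S,np.mean(S,0),[np.linalg.norm(S[i]-S[i-1]) for i in range(4)])
print('weight',P(84,238,.068),'tower',P(683,112,.125))
def G(x,y,z): return ray(a,x/2.2+395-.3,(y-426)/2.2+185-.3,z)[:2].round(4)
T=[G(*p,.018) for p in[(33,453),(148,464),(141,557),(25,546)]];print('tray',T,np.mean(T,0),[np.linalg.norm(T[i]-T[i-1]) for i in range(4)])
print('tool',G(50,479,.01),G(130,491,.01))
w=load('w0');R=w['pose'];s=get_state();print('wristcam',R.round(3),w['fx'],s['eef_pos'])
E
```

```text
stick [0.6176 0.0815] [0.5188 0.1063] 0.10186500871251129
board [array([0.7184, 0.139 ]), array([ 0.6366, -0.1725]), array([ 0.4053, -0.1119]), array([0.4907, 0.2007])] [np.float64(0.23591138166693018), np.float64(0.3220613140381812), np.float64(0.23910677531178415), np.float64(0.3240554273577284)]
slab [array([ 0.5879, -0.0274]), array([ 0.5449, -0.1065]), array([ 0.4557, -0.0625]), array([0.5011, 0.0221])] [ 0.5224   -0.043575] [np.float64(0.09992241990664556), np.float64(0.09003227199176968), np.float64(0.09946175144245153), np.float64(0.0960120825729762)]
weight [0.5135 0.3728] tower [ 0.6183 -0.1255]
tray [array([ 0.5485, -0.2685]), array([ 0.5351, -0.4391]), array([ 0.3967, -0.4268]), array([ 0.4093, -0.2565])] [ 0.4724   -0.347725] [np.float64(0.1397162839471477), np.float64(0.1711254510585728), np.float64(0.13894549290998973), np.float64(0.17076548246059564)]
tool [ 0.5107 -0.2953] [ 0.4949 -0.4143]
wristcam [[ 0.371 -0.891 -0.26   0.262]
 [-0.929 -0.357 -0.104 -0.462]
 [-0.     0.28  -0.96   0.374]
 [ 0.     0.     0.     1.   ]] 292.61175628142854 [ 0.19506611 -0.48720106  0.23094197]
```

Request:
carry_out(
  series=[
    {"tx": 355, "ty": 507, "tz": 0, "spin": 2.49, "jaw": 1},
    {"tx": 355, "ty": 507, "tz": 0, "spin": 2.49, "jaw": 1},
    {"tx": 355, "ty": 507, "tz": 0, "spin": 2.49, "jaw": 1},
    {"tx": 355, "ty": 507, "tz": 0, "spin": 2.49, "jaw": 1},
    {"tx": 355, "ty": 507, "tz": 0, "spin": 2.49, "jaw": 1},
    {"tx": 355, "ty": 507, "tz": 0, "spin": 2.49, "jaw": 1},
    {"tx": 355, "ty": 507, "tz": 0, "spin": 2.49, "jaw": 1},
    {"tx": 355, "ty": 507, "tz": 0, "spin": 2.49, "jaw": 1},
    {"tx": 355, "ty": 507, "tz": 0, "spin": 2.49, "jaw": 1},
    {"tx": 355, "ty": 507, "tz": 0, "spin": 2.49, "jaw": 1},
    {"tx": 355, "ty": 507, "tz": 0, "spin": 2.49, "jaw": 1},
    {"tx": 355, "ty": 507, "tz": 0, "spin": 2.49, "jaw": 1},
  ],
)

```text
time: 1.15
eef_pos: [0.4825, -0.0756, 0.231]
ee_rot: [0.587, 0.81, -0.0, -0.0]
force: [1.2, -0.4, 0.3]
finger_gap: 0.085
```

Request:
carry_out(
  series=[
    {"tx": 67, "ty": 96, "tz": 0, "spin": 0.988},
    {"tx": 67, "ty": 96, "tz": 0, "spin": 0.988},
    {"tx": 67, "ty": 96, "tz": 0, "spin": 0.988},
    {"tx": 67, "ty": 96, "tz": 0, "spin": 0.988},
    {"tx": 67, "ty": 96, "tz": 0, "spin": 0.988},
    {"tx": 67, "ty": 96, "tz": 0, "spin": 0.988},
    {"tx": 67, "ty": 96, "tz": 0, "spin": 0.988},
    {"tx": 67, "ty": 96, "tz": 0, "spin": 0.988},
    {"tx": 67, "ty": 96, "tz": 0, "spin": 0.988},
  ],
)

```text
invalid input
```

```bash
python3 - <<'E'
from h import *
c=shot('wrist','w1.png'); s=get_state(); print(s['eef_pos'],s['ee_rot'],c['pose'].round(3))
E
```

```text
[ 0.48548634 -0.07072271  0.23071154] [ 5.81425258e-01  8.13599350e-01  8.52413005e-04 -1.99113721e-04] [[ 0.951  0.298  0.087  0.461]
 [ 0.311 -0.912 -0.267 -0.01 ]
 [-0.001  0.281 -0.96   0.374]
 [ 0.     0.     0.     1.   ]]
```

View pics/w1.png

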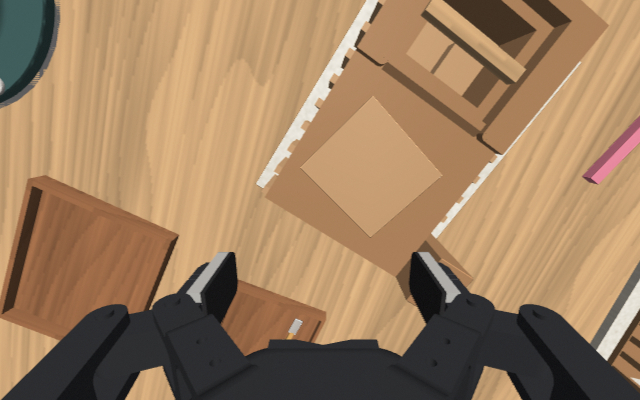

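The wrist view shows the slab with corners at (373,97), (442,176), (371,237) and (301,166). The stick runs from (428,8) to (520,78), and the upstand lies between (362,52) and (482,137). The tray with the tool is at lower centre. Next I'll compute poses from this.

```bash
python3 - <<'E'
from h import *
c=load('w1')
S=[ray(c,*p,.088)[:2].round(4) for p in[(373,97),(442,176),(371,237),(301,166)]];print('slab',S,np.mean(S,0),[np.linalg.norm(S[i]-S[i-1]).round(4) for i in range(4)])
e=S[1]-S[0];print(np.arctan2(e[1],e[0]), np.arctan2(*(S[0]-S[3])[::-1]))
a,b=ray(c,428,8,.086)[:2],ray(c,520,78,.086)[:2];print('stick',a,b,np.arctan2(*(b-a)[::-1]),np.linalg.norm(b-a))
a,b=ray(c,265,197,.08)[:2],ray(c,357,52,.08)[:2];print('roof edge',a,b,np.arctan2(*(b-a)[::-1])-np.pi/2,np.linalg.norm(b-a))
# model estimate: yaw, origin
E
```

```text
slab [array([0.4992, 0.0222]), array([ 0.5905, -0.0256]), array([ 0.5467, -0.1086]), array([ 0.4546, -0.0596])] [ 0.52275 -0.0429 ] [np.float64(0.0932), np.float64(0.1031), np.float64(0.0938), np.float64(0.1043)]
-0.48230863700887955 1.0716209259971063
stick [0.51866707 0.1044384 ] [0.62103192 0.07933018] -0.24053294154268423 0.10539916848958063
roof edge [ 0.42824688 -0.10364416] [0.47262476 0.05465221] -0.27333025242431574 0.16439932270446736
```

Request:
carry_out(
  series=[
    {"jaw": 1, "tx": 77, "ty": 165, "tz": 0, "spin": 0.988},
    {"jaw": 1, "tx": 77, "ty": 165, "tz": 0, "spin": 0.988},
    {"jaw": 1, "tx": 77, "ty": 165, "tz": 0, "spin": 0.988},
    {"jaw": 1, "tx": 77, "ty": 165, "tz": 0, "spin": 0.988},
    {"jaw": 1, "tx": 77, "ty": 165, "tz": 0, "spin": 0.988},
    {"jaw": 1, "tx": 77, "ty": 165, "tz": 0, "spin": 0.988},
    {"jaw": 1, "tx": 77, "ty": 165, "tz": 0, "spin": 0.988},
    {"jaw": 1, "tx": 77, "ty": 165, "tz": 0, "spin": 0.988},
    {"jaw": 1, "tx": 77, "ty": 165, "tz": 0, "spin": 0.988},
    {"jaw": 1, "tx": 77, "ty": 165, "tz": 0, "spin": 0.988},
  ],
)

```text
time: 2.03
eef_pos: [0.5624, 0.0943, 0.2306]
ee_rot: [0.128, 0.992, 0.001, -0.001]
force: [-0.4, 0.2, 0.4]
finger_gap: 0.0858
```

```bash
python3 - <<'E'
from h import *
c=shot('wrist','w2.png'); s=get_state(); print(s['eef_pos'],s['ee_rot'],c['pose'].round(3))
E
```

```text
[0.56244014 0.09416548 0.230618  ] [ 1.28332686e-01  9.91730722e-01  6.34065155e-04 -7.02859580e-04] [[ 0.254  0.929  0.269  0.495]
 [ 0.967 -0.244 -0.07   0.11 ]
 [ 0.     0.278 -0.961  0.374]
 [ 0.     0.     0.     1.   ]]
```

View pics/w2.png

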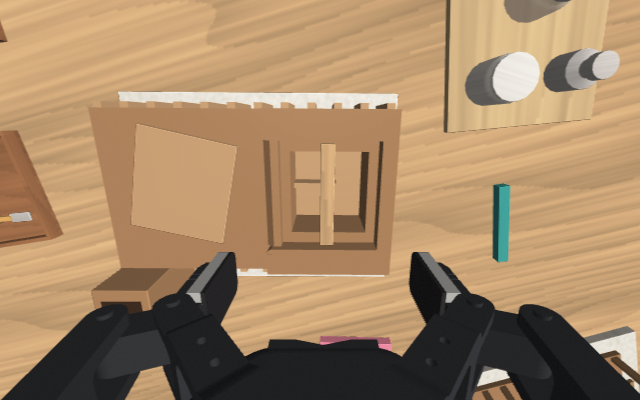

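The stick runs from (328,143) to (327,244). The roof corner is at (90,107), and the bay's outer corners are at (401,108) and (388,275). The slab corners are (137,124), (238,146), (223,243) and (131,224).

```bash
python3 - <<'E'
from h import *
from scipy.optimize import least_squares
c=load('w2');w=load('w1')
a,b=ray(c,328,143,.086)[:2],ray(c,327,244,.086)[:2];print('stick',a,b,(a+b)/2,np.arctan2(*(b-a)[::-1]),np.linalg.norm(b-a))
pts=[(c,(90,107),(-.085,-.18,.08)),(c,(401,108),(-.085,.116,.092)),(c,(388,275),(.085,.116,.092)),
     (w,(265,197),(-.085,-.18,.08)),(w,(608,28),(.085,.116,.092))]
M=np.array([p[2][:2] for p in pts]);W=np.array([ray(k,*p,m[2])[:2] for k,p,m in pts])
f=lambda t:(t[:2]+M@np.array([[np.cos(t[2]),np.sin(t[2])],[-np.sin(t[2]),np.cos(t[2])]])-W).ravel()
r=least_squares(f,[.55,.05,-.27]);print('model',r.x,(r.fun*1000).round(1))
t=r.x;R=np.array([[np.cos(t[2]),-np.sin(t[2])],[np.sin(t[2]),np.cos(t[2])]])
print('rebate',t[:2]+R@[0,.0505])
S=[ray(c,*p,.088)[:2] for p in[(137,124),(238,146),(223,243),(131,224)]];print('slab',np.mean(S,0),R.T@(np.mean(S,0)-t[:2]),[np.linalg.norm(S[i]-S[i-1]).round(4) for i in range(4)],[np.arctan2(*(S[i]-S[i-1])[::-1]) for i in range(4)])
print('corners in model',[ (R.T@(s-t[:2])*1000).round(1) for s in S])
q=get_state()['ee_rot'];print('xyaw',2*np.arctan2(q[1],q[0]))
E
```

```text
stick [0.51779081 0.10953469] [0.62012231 0.08210346] [0.56895656 0.09581907] -0.26190494769417333 0.10594436423941796
model [ 0.55685091  0.04786707 -0.26606561] [-0.4 -1.6  1.6 -0.  -0.   0.1 -0.7  0.2 -0.4  1.3]
rebate [0.57012926 0.09659012]
slab [ 0.52227662 -0.04207339] [-0.009709   -0.09586659] [np.float64(0.1031), np.float64(0.0958), np.float64(0.104), np.float64(0.0959)] [np.float64(2.6504530534617086), np.float64(1.0991335228742618), np.float64(-0.490020425916336), np.float64(-2.0523622325690924)]
corners in model [array([ -70. , -131.2]), array([-50.4, -37.4]), array([ 51. , -60.5]), array([  30.5, -154.3])]
xyaw 2.884217376833304
```

Request:
carry_out(
  grip_force=25,
  series=[
    {"jaw": -0.2, "tx": 6.5, "ty": 1.5, "tz": -35, "spin": 0},
    {"jaw": -0.2, "tx": 6.5, "ty": 1.5, "tz": -70, "spin": 0},
    {"jaw": -0.2, "tx": 6.5, "ty": 1.5, "tz": -100, "spin": 0},
    {"jaw": -0.2, "tx": 6.5, "ty": 1.5, "tz": -110, "spin": 0},
    {"jaw": -0.2, "tx": 6.5, "ty": 1.5, "tz": -115, "spin": 0},
    {"jaw": -0.2, "tx": 6.5, "ty": 1.5, "tz": -130, "spin": 0},
    {"jaw": -0.2, "tx": 6.5, "ty": 1.5, "tz": -145, "spin": 0},
    {"jaw": -0.2, "tx": 6.5, "ty": 1.5, "tz": -160, "spin": 0},
    {"jaw": -0.2, "tx": 6.5, "ty": 1.5, "tz": -169, "spin": 0},
    {"jaw": -0.2, "tx": 6.5, "ty": 1.5, "tz": -169, "spin": 0},
  ],
)

```text
time: 2.92
eef_pos: [0.5688, 0.0956, 0.0613]
ee_rot: [0.129, 0.992, 0.001, -0.001]
force: [0.4, -0.6, -0.6]
finger_gap: 0.0341
```

Request:
carry_out(
  series=[
    {"jaw": -1, "tx": 0, "ty": 0, "tz": 0, "spin": 0},
    {"jaw": -1, "tx": 0, "ty": 0, "tz": 0, "spin": 0},
    {"jaw": -1, "tx": 0, "ty": 0, "tz": 0, "spin": 0},
    {"jaw": -1, "tx": 0, "ty": 0, "tz": 0, "spin": 0},
    {"jaw": -1, "tx": 0, "ty": 0, "tz": 0, "spin": 0},
    {"jaw": -1, "tx": 0, "ty": 0, "tz": 0, "spin": 0},
  ],
)

```text
time: 3.42
eef_pos: [0.5696, 0.0956, 0.0625]
ee_rot: [0.129, 0.992, 0.001, -0.0]
force: [-1.9, -1.0, 7.3]
finger_gap: 0.0136
```

Request:
carry_out(
  series=[
    {"jaw": -1, "tx": 0, "ty": 0, "tz": 15, "spin": 0},
    {"jaw": -1, "tx": 0, "ty": 0, "tz": 40, "spin": 0},
    {"jaw": -1, "tx": 0, "ty": 0, "tz": 80, "spin": 0},
    {"jaw": -1, "tx": 0, "ty": 0, "tz": 110, "spin": 0},
    {"jaw": -1, "tx": -10, "ty": -40, "tz": 130, "spin": -0.1},
    {"jaw": -1, "tx": -22, "ty": -78, "tz": 130, "spin": -0.22},
    {"jaw": -1, "tx": -34, "ty": -116, "tz": 130, "spin": -0.34},
    {"jaw": -1, "tx": -46, "ty": -154, "tz": 130, "spin": -0.46},
    {"jaw": -1, "tx": -58, "ty": -192, "tz": 130, "spin": -0.58},
    {"jaw": -1, "tx": -70, "ty": -230, "tz": 130, "spin": -0.7},
    {"jaw": -1, "tx": -82, "ty": -268, "tz": 130, "spin": -0.82},
    {"jaw": -1, "tx": -94, "ty": -306, "tz": 130, "spin": -0.94},
  ],
)

```text
time: 4.42
eef_pos: [0.4748, -0.2122, 0.1934]
ee_rot: [0.567, 0.824, 0.001, 0.001]
force: [1.0, -0.2, -0.8]
finger_gap: 0.0136
```

```bash
python3 - <<'E'
from h import *
c=shot('wrist','w3.png'); s=get_state(); q=s['ee_rot'];print(s['eef_pos'],2*np.arctan2(q[1],q[0]),s['finger_gap'])
E
```

```text
[ 0.47346467 -0.21790567  0.19317755] 1.9237588655411249 0.013919892477776223
```

View pics/w3.png

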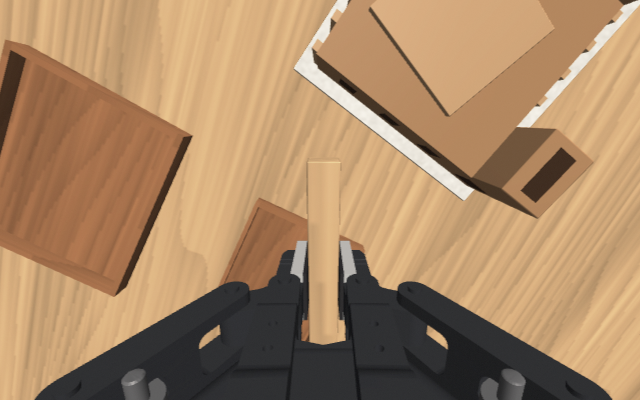

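The stick is held centred, running from (323,162) to (323,343). Next I'll move over the free half of the tray.

Request:
carry_out(
  series=[
    {"jaw": -1, "tx": -10, "ty": -40, "tz": 0, "spin": -0.12},
    {"jaw": -1, "tx": -20, "ty": -80, "tz": 0, "spin": -0.24},
    {"jaw": -1, "tx": -28, "ty": -115, "tz": 0, "spin": -0.36},
    {"jaw": -1, "tx": -31, "ty": -127.5, "tz": -20, "spin": -0.429},
    {"jaw": -1, "tx": -31, "ty": -127.5, "tz": -50, "spin": -0.429},
    {"jaw": -1, "tx": -31, "ty": -127.5, "tz": -80, "spin": -0.429},
    {"jaw": -1, "tx": -31, "ty": -127.5, "tz": -110, "spin": -0.429},
    {"jaw": -1, "tx": -31, "ty": -127.5, "tz": -130, "spin": -0.429},
    {"jaw": -1, "tx": -31, "ty": -127.5, "tz": -143, "spin": -0.429},
    {"jaw": -1, "tx": -31, "ty": -127.5, "tz": -143, "spin": -0.429},
  ],
)

```text
time: 5.3
eef_pos: [0.4416, -0.3444, 0.0482]
ee_rot: [0.733, 0.68, -0.001, -0.001]
force: [-0.7, -0.1, -0.3]
finger_gap: 0.0136
```

```bash
python3 - <<'E'
from h import *
c=shot('wrist','w4.png'); s=get_state(); q=s['ee_rot'];print(s['eef_pos'],2*np.arctan2(q[1],q[0]),s['finger_gap'])
E
```

```text
[ 0.44212573 -0.34496793  0.04976456] 1.4947890560767438 0.013437674481722083
```

View pics/w4.png

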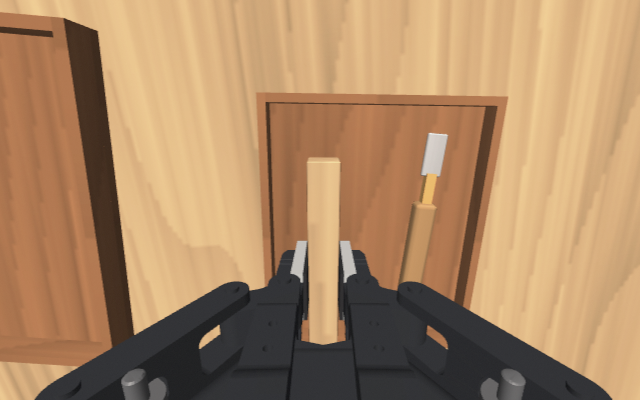

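The stick is over the free half of the tray. The tool is clear to the right, with its blade at (434,155). Lowering and releasing now.

Request:
carry_out(
  series=[
    {"jaw": -1, "tx": 0, "ty": 0, "tz": -15, "spin": 0},
    {"jaw": -1, "tx": 0, "ty": 0, "tz": -28, "spin": 0},
    {"jaw": -1, "tx": 0, "ty": 0, "tz": -36, "spin": 0},
    {"jaw": -1, "tx": 0, "ty": 0, "tz": -41, "spin": 0},
    {"jaw": -1, "tx": 0, "ty": 0, "tz": -43, "spin": 0},
    {"jaw": -1, "tx": 0, "ty": 0, "tz": -43, "spin": 0},
  ],
)

```text
time: 5.85
eef_pos: [0.4423, -0.3451, 0.0071]
ee_rot: [0.733, 0.68, -0.001, 0.001]
force: [-0.3, -0.5, 0.4]
finger_gap: 0.0135
```

Request:
carry_out(
  series=[
    {"jaw": -0.6, "tx": 0, "ty": 0, "tz": 0, "spin": 0},
    {"jaw": -0.5, "tx": 0, "ty": 0, "tz": 0, "spin": 0},
    {"jaw": -0.45, "tx": 0, "ty": 0, "tz": 0, "spin": 0},
    {"jaw": -0.45, "tx": 0, "ty": 0, "tz": 0, "spin": 0},
    {"jaw": -0.45, "tx": 0, "ty": 0, "tz": 0, "spin": 0},
    {"jaw": -0.45, "tx": 0, "ty": 0, "tz": 10, "spin": 0},
    {"jaw": -0.45, "tx": 0, "ty": 0, "tz": 30, "spin": 0},
    {"jaw": -0.45, "tx": 0, "ty": 0, "tz": 65, "spin": 0},
    {"jaw": -0.45, "tx": 0, "ty": 0, "tz": 105, "spin": 0},
    {"jaw": -0.45, "tx": 0, "ty": 0, "tz": 145, "spin": 0},
    {"jaw": -0.45, "tx": 0, "ty": 0, "tz": 185, "spin": 0},
    {"jaw": -0.45, "tx": 0, "ty": 0, "tz": 195, "spin": 0},
  ],
)

```text
time: 6.85
eef_pos: [0.4434, -0.3461, 0.209]
ee_rot: [0.733, 0.68, -0.001, 0.004]
force: [0.5, -0.3, 0.3]
finger_gap: 0.0236
```

```bash
python3 - <<'E'
from h import *
c=shot('wrist','w5.png'); s=get_state(); q=s['ee_rot'];print(s['eef_pos'],2*np.arctan2(q[1],q[0]),s['finger_gap'])
E
```

```text
[ 0.4434989  -0.34631517  0.20826878] 1.4948930168650671 0.023495306068937242
```

View pics/w5.png

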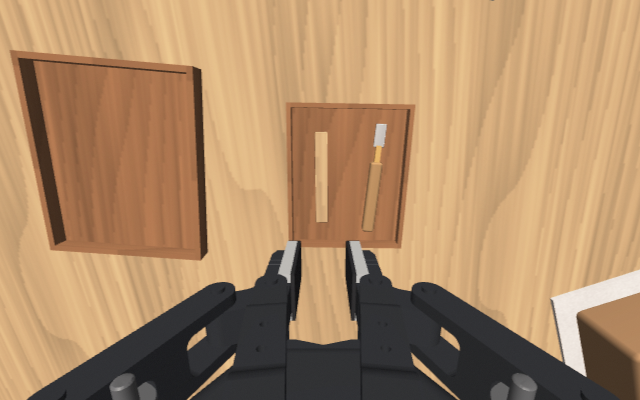

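The stick lies flat in the tray from (321,132) to (322,221), clear of the tool. For the slab, I'll come down behind its rear edge with half-open fingers side by side along the model's x.

Request:
carry_out(
  series=[
    {"jaw": 0.3, "tx": 10, "ty": 38, "tz": 0, "spin": -0.05},
    {"jaw": 0.3, "tx": 20, "ty": 76, "tz": 0, "spin": -0.1},
    {"jaw": 0.3, "tx": 30, "ty": 114, "tz": 0, "spin": -0.15},
    {"jaw": 0.3, "tx": 40, "ty": 152, "tz": 0, "spin": -0.19},
    {"jaw": 0.3, "tx": 50, "ty": 190, "tz": 0, "spin": -0.19},
    {"jaw": 0.3, "tx": 59, "ty": 225.5, "tz": 0, "spin": -0.19},
    {"jaw": 0.3, "tx": 59, "ty": 225.5, "tz": -30, "spin": -0.19},
    {"jaw": 0.3, "tx": 59, "ty": 225.5, "tz": -60, "spin": -0.19},
    {"jaw": 0.3, "tx": 59, "ty": 225.5, "tz": -90, "spin": -0.19},
    {"jaw": 0.3, "tx": 59, "ty": 225.5, "tz": -115, "spin": -0.19},
    {"jaw": 0.3, "tx": 59, "ty": 225.5, "tz": -118, "spin": -0.19},
    {"jaw": 0.3, "tx": 59, "ty": 225.5, "tz": -118, "spin": -0.19},
  ],
)

```text
time: 7.9
eef_pos: [0.5015, -0.1204, 0.0896]
ee_rot: [0.795, 0.607, -0.002, 0.003]
force: [0.1, -0.3, 0.3]
finger_gap: 0.0554
```

```bash
cat >> h.py <<'E'
t=[.55685091,.04786707,-.26606561]
R=np.array([[np.cos(t[2]),-np.sin(t[2])],[np.sin(t[2]),np.cos(t[2])]])
def m(p): return (R.T@(np.array(p)[:2]-t[:2])*1000).round(1)
def st():
    s=get_state(); q=s['ee_rot'];print('pos',s['eef_pos'].round(4),'model',m(s['eef_pos']),'yaw',round(2*np.arctan2(q[1],q[0]),3),'rel',round(2*np.arctan2(q[1],q[0])-np.pi/2-t[2],3),'F',s['force'].round(1),'gap',round(s['finger_gap'],4),'t',s['time'])
E
python3 - <<'E'
from h import *
st();c=shot('wrist','w6.png')
E
```

```text
pos [ 0.5015 -0.1204  0.0896] model [  -9.1 -176.9] yaw 1.305 rel 0.0 F [ 0.1 -0.3  0.3] gap 0.0554 t 7.9
```

View pics/w6.png

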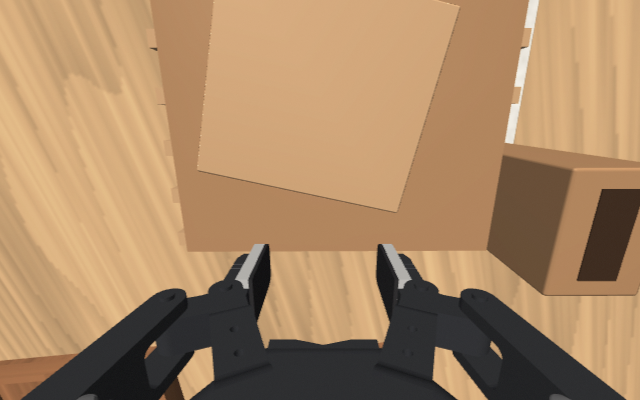

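The slab's rear corners are at (198,170) and (397,211). The fingers are behind it at (255,265) and (390,265), clear of the slab and the tower. Now feeling down for the roof.

Request:
carry_out(
  series=[
    {"jaw": 0.3, "tx": 0, "ty": 0, "tz": -2, "spin": 0},
    {"jaw": 0.3, "tx": 0, "ty": 0, "tz": -4, "spin": 0},
    {"jaw": 0.3, "tx": 0, "ty": 0, "tz": -6, "spin": 0},
    {"jaw": 0.3, "tx": 0, "ty": 0, "tz": -8, "spin": 0},
    {"jaw": 0.3, "tx": 0, "ty": 0, "tz": -10, "spin": 0},
    {"jaw": 0.3, "tx": 0, "ty": 0, "tz": -10, "spin": 0},
  ],
)

```text
time: 8.45
eef_pos: [0.5023, -0.1208, 0.0807]
ee_rot: [0.795, 0.607, -0.001, 0.004]
force: [-0.9, 0.3, -0.9]
finger_gap: 0.0557
```

Request:
carry_out(
  series=[
    {"jaw": 0.3, "tx": 0, "ty": 0, "tz": -1, "spin": 0},
    {"jaw": 0.3, "tx": 0, "ty": 0, "tz": -2, "spin": 0},
    {"jaw": 0.3, "tx": 0, "ty": 0, "tz": -3, "spin": 0},
    {"jaw": 0.3, "tx": 0, "ty": 0, "tz": -4, "spin": 0},
    {"jaw": 0.3, "tx": 0, "ty": 0, "tz": -4, "spin": 0},
  ],
)

```text
time: 8.87
eef_pos: [0.5023, -0.1208, 0.0765]
ee_rot: [0.795, 0.607, -0.001, 0.004]
force: [0.3, -1.5, -0.1]
finger_gap: 0.0554
```

Request:
carry_out(
  series=[
    {"jaw": 0.3, "tx": 0, "ty": 0, "tz": -1, "spin": 0},
    {"jaw": 0.3, "tx": 0, "ty": 0, "tz": -2, "spin": 0},
    {"jaw": 0.3, "tx": 0, "ty": 0, "tz": -3, "spin": 0},
    {"jaw": 0.3, "tx": 0, "ty": 0, "tz": -3, "spin": 0},
  ],
)

```text
time: 9.2
eef_pos: [0.5025, -0.1209, 0.0757]
ee_rot: [0.795, 0.607, -0.001, 0.005]
force: [-11.5, 3.7, 41.3]
finger_gap: 0.0556
```

Request:
carry_out(
  series=[
    {"jaw": 0.3, "tx": 0, "ty": 0, "tz": 2.5, "spin": 0},
    {"jaw": 0.3, "tx": 1.5, "ty": 5.5, "tz": 2.5, "spin": 0},
    {"jaw": 0.3, "tx": 2.5, "ty": 9.2, "tz": 2.5, "spin": 0},
    {"jaw": 0.3, "tx": 3.7, "ty": 13.5, "tz": 2.5, "spin": 0},
    {"jaw": 0.3, "tx": 4.8, "ty": 17.5, "tz": 2.5, "spin": 0},
    {"jaw": 0.3, "tx": 5.9, "ty": 21.6, "tz": 2.5, "spin": 0},
    {"jaw": 0.3, "tx": 7, "ty": 25.7, "tz": 2.5, "spin": 0},
    {"jaw": 0.3, "tx": 8.1, "ty": 29.7, "tz": 2.5, "spin": 0},
    {"jaw": 0.3, "tx": 9.2, "ty": 33.7, "tz": 2.5, "spin": 0},
    {"jaw": 0.3, "tx": 10.3, "ty": 37.8, "tz": 2.5, "spin": 0},
    {"jaw": 0.3, "tx": 11.4, "ty": 41.8, "tz": 2.5, "spin": 0},
    {"jaw": 0.3, "tx": 11.4, "ty": 41.8, "tz": 2.5, "spin": 0},
  ],
)

```text
time: 10.2
eef_pos: [0.514, -0.0783, 0.0781]
ee_rot: [0.794, 0.607, -0.001, 0.005]
force: [0.5, 0.5, -0.4]
finger_gap: 0.0556
```

```bash
python3 - <<'E'
from h import *
st();c=shot('wrist','w7.png')
f=c['frame'][:,:,::-1].copy()
hsv=cv2.cvtColor(f,cv2.COLOR_BGR2HSV)
for mx,my in[(-20,-80),(0,-70),(20,-60),(-75,-60),(70,-60)]:
    u=proj(c,list(np.array(t[:2])+R@[mx/1e3,my/1e3])+[.088]).astype(int); print(mx,my,u,hsv[min(max(u[1],0),399),min(max(u[0],0),639)])
E
```

```text
pos [ 0.514  -0.0783  0.0781] model [  -8.2 -133. ] yaw 1.306 rel 0.001 F [ 0.5  0.5 -0.4] gap 0.0556 t 10.2
-20 -80 [294 156] [ 15 107 208]
0 -70 [338 133] [ 15 105 209]
20 -60 [385 110] [ 15 105 211]
-75 -60 [165 110] [ 14 119 180]
70 -60 [500 110] [ 14 120 179]
```

```bash
cat >> h.py <<'E'
def slab(c,ys,z=.088,zz=(195,118)):
    hsv=cv2.cvtColor(cv2.GaussianBlur(c['frame'],(3,3),0),cv2.COLOR_RGB2HSV)
    for y in ys:
        xs=np.arange(-80,80,.5);U=np.array([proj(c,list(np.array(t[:2])+R@[x/1e3,y/1e3])+[z]) for x in xs]).round().astype(int)
        ok=(U[:,0]>=0)&(U[:,0]<640)&(U[:,1]>=0)&(U[:,1]<400)
        k=[x for x,u,o in zip(xs,U,ok) if o and hsv[u[1],u[0],2]>zz[0] and hsv[u[1],u[0],1]<zz[1] and 8<hsv[u[1],u[0],0]<22]
        print(y,(min(k),max(k),len(k)*.5) if k else None)
E
python3 - <<'E'
from h import *
c=load('w7'); slab(c,range(-125,-15,8))
E
```

```text
-125 None
-117 (np.float64(-72.5), np.float64(29.5), 102.5)
-109 (np.float64(-72.5), np.float64(30.0), 103.0)
-101 (np.float64(-72.0), np.float64(30.0), 102.5)
-93 (np.float64(-72.0), np.float64(30.0), 102.5)
-85 (np.float64(-72.5), np.float64(30.5), 103.5)
-77 (np.float64(-72.0), np.float64(79.5), 103.5)
-69 (np.float64(-72.0), np.float64(30.5), 103.0)
-61 (np.float64(-72.0), np.float64(30.5), 103.0)
-53 (np.float64(-71.5), np.float64(31.0), 103.0)
-45 (np.float64(-71.5), np.float64(31.0), 103.0)
-37 (np.float64(-71.5), np.float64(79.5), 103.5)
-29 (np.float64(-71.5), np.float64(79.5), 103.5)
-21 None
```

The slab is squared up, but its centre is at x = -21 mm in model coordinates. Next is a side push with the shut fingers.

Request:
carry_out(
  series=[
    {"jaw": 0.3, "tx": -1.5, "ty": -5, "tz": 0, "spin": 0},
    {"jaw": 0.3, "tx": -1.5, "ty": -5, "tz": 20, "spin": 0},
    {"jaw": 0, "tx": -1.5, "ty": -5, "tz": 42, "spin": 0},
    {"jaw": -1, "tx": -25, "ty": 20, "tz": 42, "spin": 0},
    {"jaw": -1, "tx": -45, "ty": 46, "tz": 42, "spin": 0},
    {"jaw": -1, "tx": -65, "ty": 72, "tz": 42, "spin": 0},
    {"jaw": -1, "tx": -71, "ty": 81.5, "tz": 42, "spin": 0},
    {"jaw": -1, "tx": -71, "ty": 81.5, "tz": 42, "spin": 0},
    {"jaw": -1, "tx": -71, "ty": 81.5, "tz": 42, "spin": 0},
    {"jaw": -1, "tx": -71, "ty": 81.5, "tz": 22, "spin": 0},
    {"jaw": -1, "tx": -71, "ty": 81.5, "tz": 5, "spin": 0},
    {"jaw": -1, "tx": -71, "ty": 81.5, "tz": 5, "spin": 0},
  ],
)

```text
time: 11.25
eef_pos: [0.4426, 0.002, 0.0809]
ee_rot: [0.795, 0.607, -0.002, 0.004]
force: [-1.0, 0.1, -0.2]
finger_gap: 0.0002
```

```bash
python3 - <<'E'
from h import *
st();c=shot('wrist','w8.png')
E
```

```text
pos [0.4426 0.002  0.0809] model [-98.2 -74.3] yaw 1.305 rel -0.0 F [-1.   0.1 -0.2] gap 0.0002 t 11.25
```

View pics/w8.png

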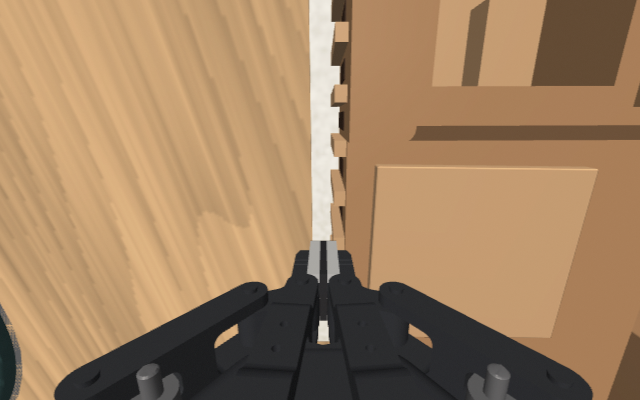

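The slab's left edge is at u≈375 and the shut fingers are beside it at (323,260). Now pushing in +x.

Request:
carry_out(
  series=[
    {"jaw": -1, "tx": 3, "ty": -0.8, "tz": 1.5, "spin": 0},
    {"jaw": -1, "tx": 6, "ty": -1.6, "tz": 1.5, "spin": 0},
    {"jaw": -1, "tx": 9, "ty": -2.4, "tz": 1.5, "spin": 0},
    {"jaw": -1, "tx": 12, "ty": -3.2, "tz": 1.5, "spin": 0},
    {"jaw": -1, "tx": 15, "ty": -4.1, "tz": 1.5, "spin": 0},
    {"jaw": -1, "tx": 18, "ty": -4.9, "tz": 1.5, "spin": 0},
    {"jaw": -1, "tx": 21, "ty": -5.7, "tz": 1.5, "spin": 0},
    {"jaw": -1, "tx": 23, "ty": -6.3, "tz": 1.5, "spin": 0},
    {"jaw": -1, "tx": 25, "ty": -6.8, "tz": 1.5, "spin": 0},
    {"jaw": -1, "tx": 25, "ty": -6.8, "tz": 1.5, "spin": 0},
  ],
)

```text
time: 12.13
eef_pos: [0.4682, -0.0048, 0.0837]
ee_rot: [0.795, 0.607, -0.002, 0.004]
force: [-0.0, -0.3, -0.2]
finger_gap: -0.0003
```

```bash
python3 - <<'E'
from h import *
st();c=shot('wrist','w9.png'); slab(c,range(-125,-15,10))
E
```

```text
pos [ 0.4682 -0.0048  0.0837] model [-71.6 -74.1] yaw 1.305 rel -0.0 F [-0.  -0.3 -0.2] gap -0.0003 t 12.1333
-125 None
-115 (np.float64(20.0), np.float64(39.0), 19.5)
-105 (np.float64(2.0), np.float64(39.0), 37.5)
-95 (np.float64(-16.0), np.float64(79.5), 57.5)
-85 (np.float64(-52.5), np.float64(79.5), 94.0)
-75 (np.float64(-54.0), np.float64(79.5), 96.0)
-65 (np.float64(-62.5), np.float64(79.5), 104.0)
-55 (np.float64(-62.5), np.float64(79.5), 104.5)
-45 (np.float64(-62.5), np.float64(79.0), 104.0)
-35 (np.float64(-62.5), np.float64(79.5), 104.5)
-25 (np.float64(77.5), np.float64(79.5), 2.5)
```

Request:
carry_out(
  series=[
    {"jaw": -1, "tx": 3, "ty": -0.8, "tz": 0, "spin": 0},
    {"jaw": -1, "tx": 6, "ty": -1.6, "tz": 0, "spin": 0},
    {"jaw": -1, "tx": 8, "ty": -2.2, "tz": 0, "spin": 0},
    {"jaw": -1, "tx": 10.2, "ty": -2.8, "tz": 0, "spin": 0},
    {"jaw": -1, "tx": 10.2, "ty": -2.8, "tz": 0, "spin": 0},
    {"jaw": -1, "tx": 0, "ty": 0, "tz": 0, "spin": 0},
    {"jaw": -1, "tx": -5, "ty": 1, "tz": 20, "spin": 0},
    {"jaw": -1, "tx": -5, "ty": 1, "tz": 45, "spin": 0},
    {"jaw": -1, "tx": -10, "ty": -20, "tz": 60, "spin": 0},
    {"jaw": -1, "tx": -10, "ty": -50, "tz": 60, "spin": 0},
    {"jaw": -1, "tx": -10, "ty": -50, "tz": 60, "spin": 0},
  ],
)

```text
time: 13.1
eef_pos: [0.4582, -0.0577, 0.1447]
ee_rot: [0.795, 0.606, -0.001, 0.005]
force: [0.4, -0.1, -0.1]
finger_gap: -0.0001
```

```bash
python3 - <<'E'
from h import *
st();c=shot('wrist','w10.png'); slab(c,range(-125,-15,10))
E
```

```text
pos [ 0.4582 -0.0577  0.1447] model [ -67.4 -127.8] yaw 1.303 rel -0.002 F [ 0.4 -0.1 -0.1] gap -0.0001 t 13.1
-125 None
-115 (np.float64(-51.0), np.float64(50.0), 101.5)
-105 (np.float64(-51.0), np.float64(49.5), 101.0)
-95 (np.float64(-51.5), np.float64(49.5), 101.5)
-85 (np.float64(-51.5), np.float64(50.0), 102.0)
-75 (np.float64(-51.0), np.float64(49.5), 101.0)
-65 (np.float64(-51.0), np.float64(79.5), 102.0)
-55 (np.float64(-51.5), np.float64(49.5), 101.5)
-45 (np.float64(-51.5), np.float64(49.5), 101.5)
-35 (np.float64(-51.5), np.float64(50.0), 102.0)
-25 None
```

The slab is squared with its centre at about x = -1 mm (4 mm of play). Going behind it for the main push.

Request:
carry_out(
  series=[
    {"jaw": 0.3, "tx": 30, "ty": -40, "tz": 0, "spin": 0},
    {"jaw": 0.3, "tx": 61.6, "ty": -31.3, "tz": 0, "spin": 0},
    {"jaw": 0.3, "tx": 61.6, "ty": -31.3, "tz": 0, "spin": 0},
    {"jaw": 0.3, "tx": 61.6, "ty": -31.3, "tz": -20, "spin": 0},
    {"jaw": 0.3, "tx": 61.6, "ty": -31.3, "tz": -45, "spin": 0},
    {"jaw": 0.3, "tx": 61.6, "ty": -31.3, "tz": -60, "spin": 0},
    {"jaw": 0.3, "tx": 61.6, "ty": -31.3, "tz": -66.5, "spin": 0},
    {"jaw": 0.3, "tx": 61.6, "ty": -31.3, "tz": -66.5, "spin": 0},
  ],
)

```text
time: 13.82
eef_pos: [0.5183, -0.0864, 0.077]
ee_rot: [0.795, 0.606, -0.002, 0.004]
force: [0.3, -0.4, 0.1]
finger_gap: 0.0554
```

```bash
python3 - <<'E'
from h import *
st()
E
```

```text
pos [ 0.5183 -0.0864  0.077 ] model [  -1.9 -139.6] yaw 1.303 rel -0.002 F [ 0.3 -0.4  0.1] gap 0.0554 t 13.8167
```

Request:
carry_out(
  series=[
    {"jaw": 0.3, "tx": 1.3, "ty": 4.8, "tz": 1, "spin": 0},
    {"jaw": 0.3, "tx": 2.6, "ty": 9.6, "tz": 1, "spin": 0},
    {"jaw": 0.3, "tx": 3.9, "ty": 14.5, "tz": 1, "spin": 0},
    {"jaw": 0.3, "tx": 5.3, "ty": 19.3, "tz": 1, "spin": 0},
    {"jaw": 0.3, "tx": 6.6, "ty": 24.1, "tz": 1, "spin": 0},
    {"jaw": 0.3, "tx": 7.9, "ty": 29, "tz": 1, "spin": 0},
    {"jaw": 0.3, "tx": 9.2, "ty": 33.8, "tz": 1, "spin": 0},
    {"jaw": 0.3, "tx": 10.5, "ty": 38.6, "tz": 1, "spin": 0},
    {"jaw": 0.3, "tx": 11.8, "ty": 43.4, "tz": 1, "spin": 0},
    {"jaw": 0.3, "tx": 13.1, "ty": 48.2, "tz": 1, "spin": 0},
    {"jaw": 0.3, "tx": 14.5, "ty": 53, "tz": 1, "spin": 0},
    {"jaw": 0.3, "tx": 14.5, "ty": 53, "tz": 1, "spin": 0},
  ],
)

```text
time: 14.82
eef_pos: [0.533, -0.0324, 0.0779]
ee_rot: [0.795, 0.607, -0.002, 0.004]
force: [-0.4, -0.6, 0.3]
finger_gap: 0.0553
```

```bash
python3 - <<'E'
from h import *
st();c=shot('wrist','w11.png'); slab(c,range(-75,30,10),.090)
E
```

```text
pos [ 0.533  -0.0324  0.0779] model [ -1.9 -83.7] yaw 1.303 rel -0.001 F [-0.4 -0.6  0.3] gap 0.0553 t 14.8167
-75 (np.float64(-80.0), np.float64(79.5), 2.0)
-65 (np.float64(-80.0), np.float64(79.5), 103.0)
-55 (np.float64(-80.0), np.float64(79.5), 104.0)
-45 (np.float64(-80.0), np.float64(79.5), 104.0)
-35 (np.float64(-51.5), np.float64(79.5), 104.5)
-25 (np.float64(-52.0), np.float64(79.5), 105.5)
-15 (np.float64(-52.0), np.float64(79.5), 105.0)
-5 (np.float64(-52.0), np.float64(52.0), 104.5)
5 (np.float64(-52.0), np.float64(52.0), 104.5)
15 (np.float64(-52.0), np.float64(52.5), 105.0)
25 (np.float64(-28.0), np.float64(26.0), 54.5)
```

View pics/w11.png

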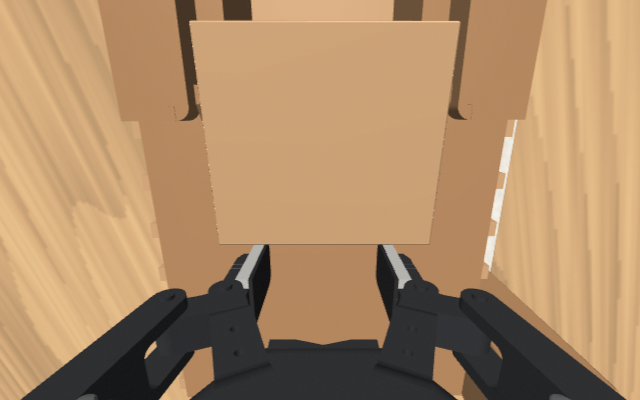

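The slab is centred in the mouth and riding over the upstand, with its front edge at v≈21 and side gaps equal. Pushing on with the fingertips a little higher.

Request:
carry_out(
  series=[
    {"jaw": 0.3, "tx": 1.1, "ty": 3.9, "tz": 0, "spin": 0},
    {"jaw": 0.3, "tx": 2.1, "ty": 7.7, "tz": 0, "spin": 0},
    {"jaw": 0.3, "tx": 3.2, "ty": 11.6, "tz": 0, "spin": 0},
    {"jaw": 0.3, "tx": 4.2, "ty": 15.4, "tz": 0, "spin": 0},
    {"jaw": 0.3, "tx": 5.3, "ty": 19.3, "tz": 0, "spin": 0},
    {"jaw": 0.3, "tx": 6.3, "ty": 23.2, "tz": 0, "spin": 0},
    {"jaw": 0.3, "tx": 7.4, "ty": 27, "tz": 0.5, "spin": 0},
    {"jaw": 0.3, "tx": 8.4, "ty": 30.9, "tz": 1, "spin": 0},
    {"jaw": 0.3, "tx": 9.5, "ty": 34.7, "tz": 2, "spin": 0},
    {"jaw": 0.3, "tx": 10.5, "ty": 38.6, "tz": 3, "spin": 0},
    {"jaw": 0.3, "tx": 11.6, "ty": 42.4, "tz": 4, "spin": 0},
    {"jaw": 0.3, "tx": 11.6, "ty": 42.4, "tz": 4, "spin": 0},
  ],
)

```text
time: 15.87
eef_pos: [0.5448, 0.0105, 0.0821]
ee_rot: [0.795, 0.607, -0.001, 0.003]
force: [0.4, -0.2, 0.5]
finger_gap: 0.0554
```

```bash
python3 - <<'E'
from h import *
st();c=shot('wrist','w12.png'); slab(c,range(-45,75,10),.088)
E
```

```text
pos [0.5448 0.0105 0.0821] model [ -1.8 -39.3] yaw 1.304 rel -0.001 F [ 0.4 -0.2  0.5] gap 0.0554 t 15.8667
-45 None
-35 None
-25 (np.float64(-55.0), np.float64(55.0), 110.5)
-15 (np.float64(-54.5), np.float64(54.0), 109.0)
-5 (np.float64(-53.5), np.float64(53.0), 107.0)
5 (np.float64(-52.5), np.float64(52.0), 105.0)
15 (np.float64(-51.5), np.float64(51.5), 103.5)
25 (np.float64(-51.0), np.float64(51.0), 102.5)
35 (np.float64(-50.5), np.float64(50.0), 101.0)
45 (np.float64(-50.0), np.float64(49.5), 100.0)
55 (np.float64(-49.5), np.float64(49.0), 99.0)
65 (np.float64(-28.5), np.float64(27.0), 56.0)
```

Request:
carry_out(
  series=[
    {"jaw": 0.3, "tx": 0.8, "ty": 2.9, "tz": 0, "spin": 0},
    {"jaw": 0.3, "tx": 1.6, "ty": 5.8, "tz": 0, "spin": 0},
    {"jaw": 0.3, "tx": 2.4, "ty": 8.7, "tz": 0, "spin": 0},
    {"jaw": 0.3, "tx": 3.2, "ty": 11.6, "tz": 0, "spin": 0},
    {"jaw": 0.3, "tx": 3.9, "ty": 14.5, "tz": 0, "spin": 0},
    {"jaw": 0.3, "tx": 4.7, "ty": 17.4, "tz": 0, "spin": 0},
    {"jaw": 0.3, "tx": 5.5, "ty": 20.3, "tz": 0, "spin": 0},
    {"jaw": 0.3, "tx": 6.3, "ty": 23.2, "tz": 0, "spin": 0},
    {"jaw": 0.3, "tx": 7.1, "ty": 26, "tz": 0, "spin": 0},
    {"jaw": 0.3, "tx": 7.7, "ty": 28, "tz": 0, "spin": 0},
    {"jaw": 0.3, "tx": 8.2, "ty": 30, "tz": 0, "spin": 0},
    {"jaw": 0.3, "tx": 8.2, "ty": 30, "tz": 0, "spin": 0},
  ],
)

```text
time: 16.92
eef_pos: [0.5529, 0.0406, 0.0819]
ee_rot: [0.795, 0.607, -0.001, 0.003]
force: [-0.2, 0.2, -0.0]
finger_gap: 0.0553
```

```bash
python3 - <<'E'
from h import *
st();c=shot('wrist','w13.png'); slab(c,range(-10,106,8),.080)
E
```

```text
pos [0.5529 0.0406 0.0819] model [-1.9 -8. ] yaw 1.304 rel -0.0 F [-0.2  0.2 -0. ] gap 0.0553 t 16.9167
-10 None
-2 None
6 (np.float64(-52.0), np.float64(51.5), 104.0)
14 (np.float64(-51.0), np.float64(51.5), 103.0)
22 (np.float64(-52.0), np.float64(51.5), 104.0)
30 (np.float64(-51.0), np.float64(51.5), 103.0)
38 (np.float64(-52.0), np.float64(51.5), 104.0)
46 (np.float64(-51.5), np.float64(51.5), 103.5)
54 (np.float64(-51.5), np.float64(51.5), 103.5)
62 (np.float64(-52.0), np.float64(51.0), 103.5)
70 (np.float64(-52.0), np.float64(51.5), 104.0)
78 (np.float64(-51.5), np.float64(51.5), 103.5)
86 (np.float64(-51.5), np.float64(51.5), 103.5)
94 (np.float64(-51.5), np.float64(51.5), 103.5)
102 None
```

The slab's width now measures a constant 103.5 mm at roof level from y 6 to 94, so it's flat and home with its centre at about x = 0. Now to the weight.

Request:
carry_out(
  series=[
    {"jaw": 0.3, "tx": -1, "ty": -4, "tz": 5, "spin": 0},
    {"jaw": 0.3, "tx": -1, "ty": -4, "tz": 40, "spin": 0},
    {"jaw": 0.3, "tx": -1, "ty": -4, "tz": 80, "spin": 0},
    {"jaw": 0.3, "tx": -1, "ty": -4, "tz": 118, "spin": 0},
    {"jaw": 0.1, "tx": -5, "ty": 35, "tz": 118, "spin": 0},
    {"jaw": 0.1, "tx": -10, "ty": 75, "tz": 118, "spin": 0},
    {"jaw": 0.1, "tx": -15, "ty": 115, "tz": 118, "spin": 0},
    {"jaw": 0.1, "tx": -20, "ty": 155, "tz": 118, "spin": 0},
    {"jaw": 0.1, "tx": -25, "ty": 195, "tz": 118, "spin": 0},
    {"jaw": 0.1, "tx": -30, "ty": 235, "tz": 118, "spin": 0},
    {"jaw": 0.1, "tx": -34, "ty": 270, "tz": 118, "spin": 0},
    {"jaw": 0.1, "tx": -34, "ty": 270, "tz": 118, "spin": 0},
  ],
)

```text
time: 17.97
eef_pos: [0.5177, 0.3152, 0.2]
ee_rot: [0.794, 0.609, -0.001, 0.003]
force: [0.1, -0.1, -0.6]
finger_gap: 0.047
```

```bash
python3 - <<'E'
from h import *
st();c=shot('wrist','w14.png'); 
print(ray(load('w2'),606,65,.068)[:2])
print('expected px knob',proj(c,[.5135,.3728,.068]))
f=c['frame'];hsv=cv2.cvtColor(f,cv2.COLOR_RGB2HSV);mk=((hsv[...,1]<45)&(hsv[...,2]>70)).astype(np.uint8)
n,l,s,ce=cv2.connectedComponentsWithStats(mk)
for i in range(1,n):
    if s[i,4]>300: print(s[i],ce[i].round(1))
g=cv2.medianBlur(cv2.cvtColor(f,cv2.COLOR_RGB2GRAY),3)
h=cv2.HoughCircles(g,cv2.HOUGH_GRADIENT,1,15,param1=80,param2=22,minRadius=10,maxRadius=60);print(h)
E
```

```text
pos [0.5177 0.3152 0.2   ] model [-108.1  247.6] yaw 1.308 rel 0.004 F [ 0.1 -0.1 -0.6] gap 0.047 t 17.9667
[0.51575164 0.38537296]
expected px knob [300.37197232 134.49504517]
[ 281  100   40   42 1291] [300.2 120.1]
[ 191  148   57   59 2367] [218.9 177.8]
[ 290  178   46   55 2015] [312.5 205.2]
[247 243  27  44 495] [259.7 263.5]
[373 243  27  44 506] [386.3 263.6]
[ 323  267   46   78 1319] [336.1 293.4]
[ 405  267  106   43 1936] [468.9 278.2]
[[[299.5 120.5  20.2]
  [312.5 210.5  21.8]
  [219.5 180.5  25.1]]]
```

```bash
python3 - <<'E'
from h import *
c=load('w14');f=c['frame'];g=cv2.cvtColor(f,cv2.COLOR_RGB2GRAY)
print('foot',ray(c,299.5,120.5,.044)[:2],2*20.2/c['fx']*.33)
k=g[90:155,265:340];h=cv2.HoughCircles(cv2.resize(k,None,fx=4,fy=4,interpolation=cv2.INTER_CUBIC),cv2.HOUGH_GRADIENT,1,20,param1=60,param2=15,minRadius=40,maxRadius=70);print(h/4+np.array([265,90,0]) if h is not None else 0)
for z in(.068,.044):print(z,[ray(c,*p,z)[:2].round(4) for p in[(299.5,120.5),(300.4,134.5)]])
o=np.zeros((500,800,3),np.uint8);o[:]=cv2.resize(f[60:260,160:480][:,:,::-1],(800,500),interpolation=cv2.INTER_CUBIC);cv2.imwrite('pics/c14.png',o)
E
```

```text
foot [0.51441877 0.38500896] 0.04556207915029064
[[[298.875      120.875       14.35000038]
  [304.125      123.625       16.25      ]
  [300.625      127.625       14.30000019]
  [294.875      125.375       13.14999962]]]
0.068 [array([0.5162, 0.3848]), array([0.5135, 0.3728])]
0.044 [array([0.5144, 0.385 ]), array([0.5115, 0.3719])]
```

```bash
python3 - <<'E'
from h import *
for n in('t0','s0'):
    c=load(n)
    for z in(.068,.044,.012):
        p=proj(c,[.515,.385,z]);print(n,z,p.round(1),((p-[190,140])*3.8).round(0) if n=='t0' else '')
c=load('s0');g=cv2.cvtColor(c['frame'],cv2.COLOR_RGB2HSV);mk=((g[...,1]<60)&(g[...,2]>70)).astype(np.uint8)[270:350,260:350]
n,l,s,ce=cv2.connectedComponentsWithStats(mk)
for i in range(1,n):
    if s[i,4]>60: print(s[i],ce[i]+[260,270])
E
```

```text
t0 0.068 [208.  201.7] [ 68. 234.]
t0 0.044 [210.2 202.5] [ 77. 238.]
t0 0.012 [213.1 203.6] [ 88. 242.]
s0 0.068 [280.1 309.3] 
s0 0.044 [280.3 318.3] 
s0 0.012 [280.5 330. ] 
[  12    0   43   68 1342] [289.7585693  300.81222057]
[ 55  23  23  40 812] [325.86453202 312.15640394]
```

View pics/c14.png

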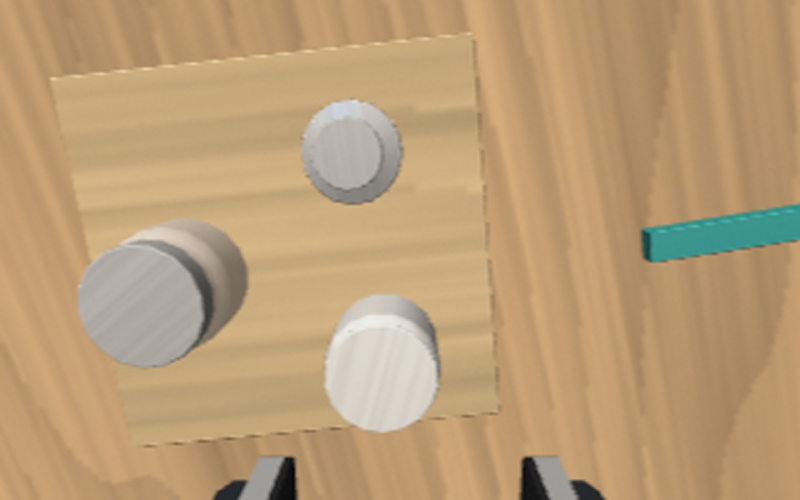

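The crop shows the knobbed weight with its knob at full-frame pixel (299,121), the jar at left and the tin below, and both approach lanes free. Going down on the knob.

Request:
carry_out(
  grip_force=60,
  series=[
    {"jaw": 0.1, "tx": -1, "ty": 35, "tz": 0, "spin": 0},
    {"jaw": 0.1, "tx": -2.2, "ty": 69.3, "tz": 0, "spin": 0},
    {"jaw": 0.1, "tx": -2.2, "ty": 69.3, "tz": -30, "spin": 0},
    {"jaw": 0.1, "tx": -2.2, "ty": 69.3, "tz": -65, "spin": 0},
    {"jaw": 0.1, "tx": -2.2, "ty": 69.3, "tz": -100, "spin": 0},
    {"jaw": 0.1, "tx": -2.2, "ty": 69.3, "tz": -125, "spin": 0},
    {"jaw": 0.1, "tx": -2.2, "ty": 69.3, "tz": -143, "spin": 0},
    {"jaw": 0.1, "tx": -2.2, "ty": 69.3, "tz": -152, "spin": 0},
    {"jaw": 0.1, "tx": -2.2, "ty": 69.3, "tz": -152, "spin": 0},
  ],
)

```text
time: 18.77
eef_pos: [0.5156, 0.3806, 0.0466]
ee_rot: [0.794, 0.608, -0.003, 0.003]
force: [0.6, -0.5, 0.5]
finger_gap: 0.0473
```

Request:
carry_out(
  series=[
    {"jaw": -1, "tx": 0, "ty": 0, "tz": 0, "spin": 0},
    {"jaw": -1, "tx": 0, "ty": 0, "tz": 0, "spin": 0},
    {"jaw": -1, "tx": 0, "ty": 0, "tz": 0, "spin": 0},
    {"jaw": -1, "tx": 0, "ty": 0, "tz": 0, "spin": 0},
    {"jaw": -1, "tx": 0, "ty": 0, "tz": 0, "spin": 0},
  ],
)

```text
time: 19.18
eef_pos: [0.5159, 0.3809, 0.048]
ee_rot: [0.794, 0.608, -0.002, 0.003]
force: [-2.9, -0.2, 7.9]
finger_gap: 0.0235
```

Request:
carry_out(
  series=[
    {"jaw": -1, "tx": 0, "ty": 0, "tz": 0, "spin": 0},
    {"jaw": -1, "tx": 0, "ty": 0, "tz": 0, "spin": 0},
  ],
)

```text
time: 19.35
eef_pos: [0.5163, 0.381, 0.0488]
ee_rot: [0.794, 0.608, -0.001, 0.003]
force: [1.3, 0.3, -4.7]
finger_gap: 0.0235
```

```bash
python3 - <<'E'
from h import *
s=get_state();st();c=shot('wrist','w15.png')
print('knob expected px',proj(c,[.516,.3845,.068]),'tcp px',proj(c,list(s['eef_pos'][:2])+[.068]))
f=c['frame'];hsv=cv2.cvtColor(f,cv2.COLOR_RGB2HSV)
for v in range(180,350,8): print(v,[int(x) for x in hsv[v,300:350:6,2]],[int(x) for x in hsv[v,300:350:6,1]])
E
```

```text
pos [0.5163 0.381  0.0488] model [-126.7  310.8] yaw 1.307 rel 0.002 F [ 1.3  0.3 -4.7] gap 0.0235 t 19.35
knob expected px [317.98216332 265.12714456] tcp px [320.60778082 271.35213979]
180 [195, 195, 196, 195, 196, 195, 195, 195, 196] [95, 95, 95, 94, 95, 95, 95, 95, 95]
188 [198, 198, 198, 198, 198, 197, 196, 197, 196] [95, 95, 97, 95, 97, 96, 95, 96, 95]
196 [202, 200, 173, 169, 162, 191, 198, 195, 194] [95, 94, 15, 15, 16, 84, 95, 94, 96]
204 [172, 171, 177, 170, 165, 150, 137, 156, 183] [16, 16, 17, 17, 15, 15, 17, 75, 95]
212 [175, 176, 209, 207, 208, 196, 185, 119, 172] [16, 13, 6, 4, 6, 9, 17, 15, 92]
220 [205, 200, 210, 210, 204, 202, 198, 193, 145] [6, 4, 4, 5, 8, 10, 17, 15, 14]
228 [204, 202, 209, 210, 203, 200, 189, 184, 179] [10, 6, 5, 4, 8, 15, 16, 17, 16]
236 [200, 197, 177, 175, 166, 157, 138, 174, 167] [17, 9, 16, 16, 15, 16, 15, 16, 15]
244 [70, 174, 194, 179, 175, 180, 183, 112, 36] [11, 16, 12, 16, 16, 16, 17, 16, 7]
252 [166, 178, 178, 177, 175, 177, 177, 175, 64] [15, 17, 16, 16, 15, 16, 16, 13, 12]
260 [178, 174, 175, 177, 176, 175, 177, 175, 127] [16, 15, 16
[... 267 characters left out ...]
, 15, 15, 95, 23]
292 [189, 209, 208, 208, 206, 205, 204, 203, 24] [96, 95, 96, 96, 95, 96, 95, 95, 21]
300 [200, 200, 199, 201, 203, 202, 203, 205, 143] [96, 96, 95, 96, 95, 96, 95, 96, 95]
308 [204, 204, 205, 206, 206, 181, 168, 192, 209] [96, 95, 95, 97, 94, 39, 17, 78, 96]
316 [205, 205, 174, 202, 206, 209, 198, 197, 185] [96, 96, 37, 18, 19, 18, 18, 18, 17]
324 [208, 186, 197, 205, 208, 210, 201, 198, 188] [96, 37, 18, 19, 20, 18, 19, 18, 18]
332 [187, 188, 200, 207, 209, 211, 202, 199, 189] [95, 19, 19, 18, 18, 18, 18, 18, 19]
340 [103, 191, 203, 206, 209, 211, 202, 194, 42] [72, 19, 19, 20, 18, 18, 18, 18, 18]
348 [36, 37, 36, 36, 37, 37, 38, 36, 37] [7, 7, 14, 14, 14, 21, 13, 21, 21]
```

The knob sits between the pads (v 244–286, u 301–348), as expected. Lifting and carrying it to above the slab's middle.

Request:
carry_out(
  series=[
    {"jaw": -1, "tx": 0, "ty": 0, "tz": 10, "spin": 0},
    {"jaw": -1, "tx": 0, "ty": 0, "tz": 30, "spin": 0},
    {"jaw": -1, "tx": 0, "ty": 0, "tz": 60, "spin": 0},
    {"jaw": -1, "tx": 0, "ty": 0, "tz": 90, "spin": 0},
    {"jaw": -1, "tx": 0, "ty": 0, "tz": 115, "spin": 0},
    {"jaw": -1, "tx": 4, "ty": -20, "tz": 120, "spin": 0},
    {"jaw": -1, "tx": 9, "ty": -50, "tz": 120, "spin": 0},
    {"jaw": -1, "tx": 15, "ty": -80, "tz": 120, "spin": 0},
    {"jaw": -1, "tx": 20, "ty": -110, "tz": 120, "spin": 0},
    {"jaw": -1, "tx": 26, "ty": -140, "tz": 120, "spin": 0},
    {"jaw": -1, "tx": 31, "ty": -170, "tz": 120, "spin": 0},
    {"jaw": -1, "tx": 37, "ty": -200, "tz": 120, "spin": 0},
  ],
)

```text
time: 20.4
eef_pos: [0.5532, 0.1795, 0.1693]
ee_rot: [0.794, 0.608, -0.001, 0.003]
force: [1.6, 0.7, -3.8]
finger_gap: 0.0234
```

Request:
carry_out(
  series=[
    {"jaw": -1, "tx": 5, "ty": -25, "tz": 0, "spin": 0},
    {"jaw": -1, "tx": 10, "ty": -50, "tz": 0, "spin": 0},
    {"jaw": -1, "tx": 13, "ty": -70, "tz": 0, "spin": 0},
    {"jaw": -1, "tx": 15, "ty": -82, "tz": 0, "spin": 0},
    {"jaw": -1, "tx": 15, "ty": -82, "tz": 0, "spin": 0},
    {"jaw": -1, "tx": 15, "ty": -82, "tz": 0, "spin": 0},
  ],
)

```text
time: 20.9
eef_pos: [0.5682, 0.0974, 0.1697]
ee_rot: [0.794, 0.608, -0.001, 0.003]
force: [-0.6, -0.2, -3.8]
finger_gap: 0.0236
```

```bash
python3 - <<'E'
from h import *
st();s=get_state();c=shot('wrist','w16.png')
slab(c,[60,70,80,90],.08)
print('need TCP shift mm',(np.array([.5692,.0932,.1168])-s['eef_pos'])*1000)
E
```

```text
pos [0.5682 0.0974 0.1697] model [-2.  50.8] yaw 1.306 rel 0.002 F [-0.6 -0.2 -3.8] gap 0.0236 t 20.9
60 None
70 None
80 (np.float64(-51.0), np.float64(-50.0), 1.5)
90 (np.float64(-50.5), np.float64(-50.0), 1.0)
need TCP shift mm [  0.97159784  -4.19654903 -52.87935024]
```

Request:
carry_out(
  series=[
    {"jaw": -1, "tx": 1, "ty": -4.2, "tz": -10, "spin": 0},
    {"jaw": -1, "tx": 1, "ty": -4.2, "tz": -25, "spin": 0},
    {"jaw": -1, "tx": 1, "ty": -4.2, "tz": -37, "spin": 0},
    {"jaw": -1, "tx": 1, "ty": -4.2, "tz": -45, "spin": 0},
    {"jaw": -1, "tx": 1, "ty": -4.2, "tz": -49, "spin": 0},
    {"jaw": -1, "tx": 1, "ty": -4.2, "tz": -50.5, "spin": 0},
    {"jaw": -1, "tx": 1, "ty": -4.2, "tz": -50.5, "spin": 0},
  ],
)

```text
time: 21.53
eef_pos: [0.5691, 0.094, 0.119]
ee_rot: [0.794, 0.608, -0.001, 0.003]
force: [-0.2, 0.3, -4.3]
finger_gap: 0.0233
```

```bash
python3 - <<'E'
from h import *
st();c=load('w16');hsv=cv2.cvtColor(c['frame'],cv2.COLOR_RGB2HSV)
for y in(15,85,95):
  o=[]
  for x in range(-64,65,8):
    u=proj(c,list(np.array(t[:2])+R@[x/1e3,y/1e3])+[.08]).round().astype(int); o.append((x,[int(k) for k in hsv[u[1],u[0]]] if 0<=u[1]<400 else 0))
  print(y,o)
E
```

```text
pos [0.5691 0.094  0.119 ] model [-0.3 47.7] yaw 1.308 rel 0.003 F [-0.2  0.3 -4.3] gap 0.0233 t 21.5333
15 [(-64, [14, 121, 166]), (-56, [14, 116, 79]), (-48, [15, 109, 192]), (-40, [16, 107, 193]), (-32, [15, 14, 182]), (-24, [18, 10, 125]), (-16, [16, 15, 181]), (-8, [14, 15, 192]), (0, [13, 17, 185]), (8, [11, 15, 188]), (16, [13, 15, 118]), (24, [20, 9, 166]), (32, [15, 75, 184]), (40, [15, 108, 192]), (48, [16, 108, 192]), (56, [15, 118, 97]), (64, [14, 121, 167])]
85 [(-64, [14, 121, 168]), (-56, [13, 114, 65]), (-48, [15, 106, 195]), (-40, [15, 106, 194]), (-32, [15, 106, 195]), (-24, [15, 106, 194]), (-16, [15, 106, 194]), (-8, [15, 107, 195]), (0, [15, 106, 195]), (8, [15, 107, 195]), (16, [15, 109, 195]), (24, [15, 108, 194]), (32, [15, 109, 195]), (40, [15, 108, 194]), (48, [15, 108, 194]), (56, [15, 118, 97]), (64, [14, 120, 168])]
95 [(-64, [14, 120, 168]), (-56, [14, 118, 65]), (-48, [15, 108, 194]), (-40, [15, 106, 195]), (-32, [15, 106, 195]), (-24, [15, 106, 195]), (-16, [15, 106, 195]), (-8, [15, 107, 195]), (0, [15, 106, 195]), (8, [15, 106, 195]), (16, [15, 105, 195]), (24, [16, 106, 194]), (32, [15, 106, 194]), (40, [15, 106, 194]), (48, [15, 106, 194]), (56, [15, 120, 96]), (64, [14, 120, 168])]
```

The slab hasn't moved; the image is only dimmer there (V≈194, just under my threshold). Lowering slowly until contact.

Request:
carry_out(
  series=[
    {"jaw": -1, "tx": 0, "ty": 0, "tz": -0.7, "spin": 0},
    {"jaw": -1, "tx": 0, "ty": 0, "tz": -1.4, "spin": 0},
    {"jaw": -1, "tx": 0, "ty": 0, "tz": -1.9, "spin": 0},
    {"jaw": -1, "tx": 0, "ty": 0, "tz": -1.9, "spin": 0},
  ],
)

```text
time: 21.87
eef_pos: [0.5692, 0.094, 0.1173]
ee_rot: [0.794, 0.608, -0.001, 0.003]
force: [0.0, 0.5, -4.3]
finger_gap: 0.0235
```

Request:
carry_out(
  series=[
    {"jaw": -1, "tx": 0, "ty": 0, "tz": -0.5, "spin": 0},
    {"jaw": -1, "tx": 0, "ty": 0, "tz": -1, "spin": 0},
    {"jaw": -1, "tx": 0, "ty": 0, "tz": -1, "spin": 0},
  ],
)

```text
time: 22.12
eef_pos: [0.5693, 0.094, 0.1163]
ee_rot: [0.794, 0.608, -0.001, 0.003]
force: [0.2, -0.1, -4.1]
finger_gap: 0.0233
```

Request:
carry_out(
  series=[
    {"jaw": -1, "tx": 0, "ty": 0, "tz": -0.5, "spin": 0},
    {"jaw": -1, "tx": 0, "ty": 0, "tz": -1, "spin": 0},
    {"jaw": -1, "tx": 0, "ty": 0, "tz": -1, "spin": 0},
  ],
)

```text
time: 22.37
eef_pos: [0.5693, 0.0941, 0.116]
ee_rot: [0.794, 0.608, -0.001, 0.004]
force: [-3.5, -0.1, 7.5]
finger_gap: 0.0234
```

Contact is made with a gentle load. Releasing, rising and backing off.

Request:
carry_out(
  series=[
    {"jaw": -0.35, "tx": 0, "ty": 0, "tz": 0.5, "spin": 0},
    {"jaw": -0.2, "tx": 0, "ty": 0, "tz": 0.5, "spin": 0},
    {"jaw": 0.1, "tx": 0, "ty": 0, "tz": 0.5, "spin": 0},
    {"jaw": 0.1, "tx": 0, "ty": 0, "tz": 0.5, "spin": 0},
    {"jaw": 0.1, "tx": 0, "ty": 0, "tz": 0.5, "spin": 0},
    {"jaw": 0.1, "tx": 0, "ty": 0, "tz": 10, "spin": 0},
    {"jaw": 0.1, "tx": 0, "ty": 0, "tz": 30, "spin": 0},
    {"jaw": 0.1, "tx": 0, "ty": 0, "tz": 60, "spin": 0},
    {"jaw": 0.1, "tx": 0, "ty": 0, "tz": 90, "spin": 0},
    {"jaw": 0.1, "tx": -10, "ty": -38, "tz": 100, "spin": 0},
    {"jaw": 0.1, "tx": -20, "ty": -70, "tz": 100, "spin": 0},
    {"jaw": 0.1, "tx": -20, "ty": -70, "tz": 100, "spin": 0},
  ],
)

```text
time: 23.37
eef_pos: [0.5486, 0.0204, 0.2177]
ee_rot: [0.794, 0.607, -0.0, 0.005]
force: [-0.1, -0.1, -0.6]
finger_gap: 0.0465
```

```bash
python3 - <<'E'
from h import *
st();c=shot('wrist','w17.png');shot('side','s17.png')
slab(c,[10,20,30,70,80,90,97],.08,(185,118))
hsv=cv2.cvtColor(c['frame'],cv2.COLOR_RGB2HSV);mk=((hsv[...,1]<45)&(hsv[...,2]>70)).astype(np.uint8)
n,l,s,ce=cv2.connectedComponentsWithStats(mk)
for i in range(1,n):
    if s[i,4]>300: print(s[i],ce[i].round(1), m(ray(c,*ce[i],.115)))
print('exp: foot bottom/knob top px',[proj(c,list(np.array(t[:2])+R@[0,.0505])+[z]).round(0) for z in(.08,.112,.136)])
for n in('s0','s17'): # tray + ware objects unchanged?
    pass
a=load('s0')['frame'];b=load('s17')['frame']
d=(cv2.absdiff(a,b).max(2)>40).astype(np.uint8);k,l,s,ce=cv2.connectedComponentsWithStats(d)
for i in range(1,k):
    if s[i,4]>40: print('diff',s[i])
E
```

```text
pos [0.5486 0.0204 0.2177] model [ -0.7 -28.6] yaw 1.305 rel 0.0 F [-0.1 -0.1 -0.6] gap 0.0465 t 23.3667
10 (np.float64(-51.0), np.float64(51.5), 103.0)
20 (np.float64(-52.0), np.float64(51.0), 103.5)
30 (np.float64(-50.5), np.float64(51.0), 96.5)
70 (np.float64(-52.0), np.float64(51.0), 88.5)
80 (np.float64(-51.5), np.float64(51.0), 103.0)
90 (np.float64(-51.0), np.float64(51.5), 103.0)
97 (np.float64(-50.5), np.float64(39.0), 90.0)
[ 403   29   44  229 4432] [425.1 138.2] [85.4 24.5]
[ 295   77   49   52 1962] [319.2 102.3] [-1.7 52.4]
[247 243  27  44 495] [259.7 263.6] [-57.7 -89.8]
[373 243  27  44 507] [386.3 263.6] [ 60.5 -90.3]
exp: foot bottom/knob top px [array([321., 106.]), array([321., 105.]), array([321., 104.])]
diff [ 269    0   58  165 6814]
diff [  395     0    90   237 16945]
diff [  474     0   111   179 14937]
diff [343 167   8  18  51]
diff [ 486  185  101  118 4069]
diff [274 204  19  27 350]
diff [272 308  19  30 418]
```

```bash
python3 - <<'E'
from rig import *
close_job()
E
```

```text
the job is handed in; nothing more can be done
```

The bay is roofed, and I handed the job in at about 23.5 s of the 72 s allowed.

- **Spreader:** I took the pale stick out of the bay and put it flat in the free half of the 140 x 170 mm tray. The fingers reached the tray floor first, so it dropped about 10 mm between them. A picture afterwards showed it lying clear of the modelling tool.
- **Slab:** I only pushed it, never lifted it. The fingers squared it from behind, a side push centred it, and then it went over the upstand until it dropped home. Its measured width was about 103.5 mm at roof level along the bay, which means it lies flat and centred to about 1 mm.
- **Weight:** I gripped it by the knob and lowered it until I felt light contact. It stands about 2 mm from the middle of the slab.
- **Jar, tin and modelling tool:** before-and-after side views showed no change at the jar or tin. In the tray, the only change was a small patch that I take to be the stick.

**Checks that disagreed or failed:**
- My first rough top-view position for the weight was about 12 mm out. Two wrist views corrected it.
- One slab check failed because of dimmer light, and came right with a lower threshold.
- When I gripped the 26 mm knob, the fingers read only 23.5 mm, but the hold was firm.
- While I was feeling for the roof, the fingertips pressed it once with about 41 N.
- The last picture could not be viewed because the viewing limit was reached, so the final check rests on measurements alone.

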